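Find the rocking port cover on the engine head and push it home

ROBOT

A 6-joint arm with a two-finger parallel gripper is mounted at the origin on the work surface. World frame = base frame: x ahead of the robot, y to its left, z up, the work surface at z = 0. Lengths are in mm, angles in rad, forces in N, time in s.
With the tool pointing down it reaches from about 350 to 925 mm from the base axis. Payload 6.4 kg.
Tool frame: the origin (TCP) lies midway between the tips of the shut fingers; the grasp point (between the pads) lies r.hold_point_z behind it (r.hold_point_z is the distance from the TCP to the grasp point, in mm); z points along the fingers, y is the line along which they close (so a half turn about z gives the same grasp; the last joint's range is limited). The gripper opens to 94 mm and grips with 3 to 60 N. Pads are 16 mm wide; open, the fingers measure 119 mm over their backs; the gripper's body (75 mm by 177 mm) begins 78 mm behind the grasp point.
Start: joints at [0.998, 0.245, 1.558, -0, 1.339, -0.174], TCP at [252.401, 599.005, 205.455] pointing down, gripper open.
Joint ranges: [-3.13, 3.13], [-1.02, 2.26], [0.13, 2.54], [-0.95, 4.09], [0.21, 2.88], [-2.74, 2.74]. Speed limits (rad/s): [2.57, 2.57, 3.14, 3.14, 3.14, 3.14].

INTERFACE

Orientations are given as a unit quaternion [w, x, y, z].
In Python, from plant import r gives the robot as it stands.
- The arm moves only by the tool play_rows, never from a script. Its argument "increments" is a list of rows, each a list of 5 numbers: the shift along the tool's x, y, z as a fraction of full scale, then the turn about the tool's z as a fraction of full scale, then the gripper's target within -1 to 1 (shut at 1, half-way at 0, fully open at -1). In form: [[x, y, z, spin, hand], ...]. A call has 1 to 12 rows; each row is the pose to reach, as a shift and turn from the pose commanded when the call began, along the tool's axes at that moment, turning the shorter way round; what a row does not reach only later rows make up. Full scale, the value 1, is 10 cm for a shift and pi rad for a turn. A row lasts 1/8 s, in which the tool goes at most 62.5 mm and 10.7 degrees, less where a joint would pass 70% of its speed; a pose out of reach is approached as far as the arm can. A call with a number of a shift or a turn outside -1 to 1 is refused whole. A call with a gripper value outside its range is refused whole. The fingers move at their own pace and stop on an object; "newtons" is the grip in N (left out, the last holds). Time passes only in rows, so rows that repeat a pose let the fingers close. It gives the time, the measured TCP pose, the force, the opening and the grip force at its end, in the units of the state.
- r.get_state(): the state, without advancing time (a new reading comes with each control period).
- r.camera(name): name is "side" or "top" or "wrist"; returns a dict with "pixels" (480x640x3 uint8, blue, green, red), "mtx" (3x3 intrinsics, pixels), "dist" ([k1, k2, p1, p2, k3] as OpenCV has them; the pictures are not rectified), "R" (3x3) and "t" (3): a world point X has camera coordinates R X + t. Camera axes: x right, y down, z forward; pixel columns grow to the right and rows downward; lengths in mm; the calibration is good to about 2 mm. A picture is of the moment at which its call begins. There is no depth.
- r.finish_job(): hands the job in; it is judged then, once.
The state is a dict: "clock": time; "q": joint angles; "joint_velocities": joint speeds; "joint_efforts": joint torques, N m; "tcp_pos": TCP position; "orientation": TCP orientation; "ft_force": force on the tool from outside, world axes, zero at the start; "moment": the same for the moment, N m; "opening": finger opening in mm; "grip_force": force on a finger pad.
Only numpy, scipy, OpenCV 4.12 (cv2) and the standard library are available. Lean on these libraries where they do the work, as an engineer would, in place of code of your own. Each camera call takes 0.05 s, during which the arm holds its last target. There are 200 camera calls.

TASK

One of the four dark plastic port covers on the engine head is not pushed home. Without gripping or lifting anything, press the covers with a fingertip near their edge until you find the one that rocks, then press that one in the middle until it is fully home, flat on the head like the others. Leave the socket, the nut and the other parts lying about undisturbed, and finish with the hand clear.

Things in the scene. Friction and masses are not known exactly. Their poses are not given: they have to be found in the camera images.
- head: aluminium four-cylinder engine head, fixed, lying on two wooden battens with its inlet ports up: 410 mm long (its y), 115 mm deep (its x, +x away from the robot), flat port face on top 145 mm above the table. Origin on the table under its middle. Ports 1 to 4 lie along its y at +111, +27, -57 and -141 mm, each closed by a cover
- cover_1: push-in cover of port 1. Dark grey plastic, all four alike: round dished flange, 64 mm diameter, over a 41 mm spigot 12 mm long in the port. Origin: centre of the flange's underside, z up; its top is 6 mm above this in the middle and 9 mm on the rim, 8 mm broad, round the edge. Home: flange flat on the port face; it does not move when pressed. Exactly one of the four is loose: see port_1
- cover_2: push-in cover of port 2. Dark grey plastic, all four alike: round dished flange, 64 mm diameter, over a 41 mm spigot 12 mm long in the port. Origin: centre of the flange's underside, z up; its top is 6 mm above this in the middle and 9 mm on the rim, 8 mm broad, round the edge. Home: flange flat on the port face; it does not move when pressed. Exactly one of the four is loose: see port_2
- cover_3: push-in cover of port 3. Dark grey plastic, all four alike: round dished flange, 64 mm diameter, over a 41 mm spigot 12 mm long in the port. Origin: centre of the flange's underside, z up; its top is 6 mm above this in the middle and 9 mm on the rim, 8 mm broad, round the edge. Home: flange flat on the port face; it does not move when pressed. Exactly one of the four is loose: see port_3
- cover_4: push-in cover of port 4. Dark grey plastic, all four alike: round dished flange, 64 mm diameter, over a 41 mm spigot 12 mm long in the port. Origin: centre of the flange's underside, z up; its top is 6 mm above this in the middle and 9 mm on the rim, 8 mm broad, round the edge. Home: flange flat on the port face; it does not move when pressed. Exactly one of the four is loose: see port_4
- port_1 (a point): centre of port 1 in the port face (fixed); a home cover's origin lies here. A loose cover stands level, 2.5 to 3 mm proud, on its sealing lip. Pressed near its edge (under 1 N) it rocks: tips 5 to 7 degrees till the flange meets the head on that side, and falls back level when let go. Pressed in the middle it stays put up to about 13 N, then slips down 3 mm and stays home
- port_2 (a point): centre of port 2 in the port face (fixed); a home cover's origin lies here. A loose cover stands level, 2.5 to 3 mm proud, on its sealing lip. Pressed near its edge (under 1 N) it rocks: tips 5 to 7 degrees till the flange meets the head on that side, and falls back level when let go. Pressed in the middle it stays put up to about 13 N, then slips down 3 mm and stays home
- port_3 (a point): centre of port 3 in the port face (fixed); a home cover's origin lies here. A loose cover stands level, 2.5 to 3 mm proud, on its sealing lip. Pressed near its edge (under 1 N) it rocks: tips 5 to 7 degrees till the flange meets the head on that side, and falls back level when let go. Pressed in the middle it stays put up to about 13 N, then slips down 3 mm and stays home
- port_4 (a point): centre of port 4 in the port face (fixed); a home cover's origin lies here. A loose cover stands level, 2.5 to 3 mm proud, on its sealing lip. Pressed near its edge (under 1 N) it rocks: tips 5 to 7 degrees till the flange meets the head on that side, and falls back level when let go. Pressed in the middle it stays put up to about 13 N, then slips down 3 mm and stays home
- socket: bystander, leave alone: chromed socket standing on the port face at the head's +y end, 22 mm in diameter, 28 mm high; origin centre of its underside
- nut: bystander, leave alone: loose hexagon nut on the port face near the edge between ports 1 and 2, 22 mm across, 10 mm high; origin centre of its underside
- gear: bystander, leave alone: spur gear lying flat on the bench beyond the head, 72 mm in diameter, 25 mm high; origin centre of its underside
- bearing: bystander, leave alone: ball bearing lying flat beyond the head, 62 mm in diameter, 16 mm thick; origin centre of its underside
- spring: bystander, leave alone: valve spring standing on end beyond the head, 31 mm in diameter, 42 mm high; origin centre of its underside
- fork: bystander, leave alone: gear selector fork lying on the robot's side of the head, about 90 mm long, its boss 34 mm high; origin on its underside
- screwdriver: bystander, leave alone: screwdriver lying on the robot's side of the head; origin near its middle
- gaiter: bystander, leave alone: ribbed rubber gaiter standing at the right of the head, 72 mm in diameter, 88 mm high; origin centre of its underside
There are look-alikes about, which are no part of the job. What is shaped like the cover_1 but purple is not meant.

How it is judged (in metres and radians):
On the way, in this order (a step that is already met when the one before it is completed fails the run):
1. the loose cover has been pressed near its edge and has rocked (tipped by more than 3 degrees under the finger) (((angle between cover_1's own z axis and vertical above 0.052 rad and contact force between the fingers and cover_1 above 0.05 N) or (angle between cover_2's own z axis and vertical above 0.052 rad and contact force between the fingers and cover_2 above 0.05 N) or (angle between cover_3's own z axis and vertical above 0.052 rad and contact force between the fingers and cover_3 above 0.05 N) or (angle between cover_4's own z axis and vertical above 0.052 rad and contact force between the fingers and cover_4 above 0.05 N))), for 0.1 s.
2. all four covers lie home and flat (z of each of cover_1, cover_2, cover_3, cover_4 in the frame of head below 0.1465 m and angle between each of cover_1, cover_2, cover_3, cover_4's own z axis and vertical below 0.03 rad and horizontal distance between cover_1 and port_1 below 0.004 m and horizontal distance between cover_2 and port_2 below 0.004 m and horizontal distance between cover_3 and port_3 below 0.004 m and horizontal distance between cover_4 and port_4 below 0.004 m), for 0.2 s.
At the end, for the whole second after the job is handed in: all four covers are home and at rest: flange less than 1.5 mm above the port face, tilted less than 0.03 rad, centred on its port within 4 mm (all of step 2 and linear speed of each of cover_1, cover_2, cover_3, cover_4 below 0.01 m/s); the robot touches nothing.
It fails at once if a cover is lifted out of its port (more than 10 mm above home) (z of any of cover_1, cover_2, cover_3, cover_4 in the frame of head above 0.155 m).
It fails at once if a bystander is moved by more than 15 mm (distance of any of socket, nut, gear, bearing, spring, fork, screwdriver, gaiter from where it was at the start of the episode above 0.015 m).
It also fails if it takes over 48 s, if anything falls off the work surface, if the arm or the gripper's body presses on something with over 40 N, if the wrist force passes 120 N, or if a joint passes its speed limit or range.

## Working session

There is one attempt and no reset: what is moved stays moved. The work goes in short steps, Python scripts to look and compute and a tool call to move; the robot and the scene stay as the last step left them, time stands still between calls to the robot, and variables do not carry over. Pictures are saved under pics/ and viewed, at most 10 in all, crops included, and the job is handed in when it is done.

Besides the shell and the picture viewer there is one more tool, called after "Request:" as a command line: name --pt "numbers of a row" for each row, then --argument value for the rest. play_rows: Moves the arm, as the interface text tells. Shift numbers are shares of 10 cm and turn numbers shares of pi rad, none past 1 either way. Its arguments: {"type":"object","properties":{"increments":{"type":"array","items":{"type":"array","items":{"type":"number","minimum":-1,"maximum":1}}},"newtons":{"type":"number"}},"required":["increments"]}

```bash
mkdir -p pics; ls
python3 - <<'E'
from plant import r
import cv2,numpy as np
for n in("top","side"):
    c=r.camera(n);cv2.imwrite(f"pics/{n}1.png",c["pixels"]);print(n,c["mtx"].round(1).tolist(),c["dist"],c["R"].round(3).tolist(),c["t"].round(1).tolist())
s=r.get_state();print(s,r.hold_point_z)
E
```

```text
pics
top [[461.8, 0.0, 316.3], [0.0, 461.8, 238.6], [0.0, 0.0, 1.0]] [0.01363201 0.         0.         0.         0.        ] [[0.027, -0.999, 0.029], [-0.992, -0.03, -0.122], [0.122, -0.026, -0.992]] [-80.8, 567.6, 863.5]
side [[498.6, 0.0, 314.6], [0.0, 498.6, 237.1], [0.0, 0.0, 1.0]] [-0.05087184  0.          0.          0.          0.        ] [[-0.999, -0.034, -0.017], [-0.006, 0.587, -0.809], [0.038, -0.809, -0.587]] [593.9, 117.6, 935.1]
{'clock': 0.1, 'q': array([ 9.97914565e-01,  2.45718204e-01,  1.55887804e+00, -2.96831863e-05,
        1.33868480e+00, -1.74070256e-01]), 'joint_velocities': array([-0.00121732, -0.00025345, -0.00303269, -0.0004201 , -0.00095864,
        0.00106914]), 'joint_efforts': array([ 1.09024255e-03, -4.16915810e+01, -3.15525162e+01,  6.87506958e-02,
        3.10005911e-02, -5.89609931e-05]), 'tcp_pos': array([252.10089629, 598.54148393, 204.47976195]), 'orientation': array([-2.94563152e-04,  1.98083465e-01,  9.80184793e-01, -7.91270057e-04]), 'ft_force': array([-0.11531815,  0.7772764 , -0.48191721]), 'moment': array([-0.03529394, -0.02511591, -0.00086177]), 'grip_force': 0.0, 'opening': 93.8700032107504} 18.8
```

View pics/top1.png

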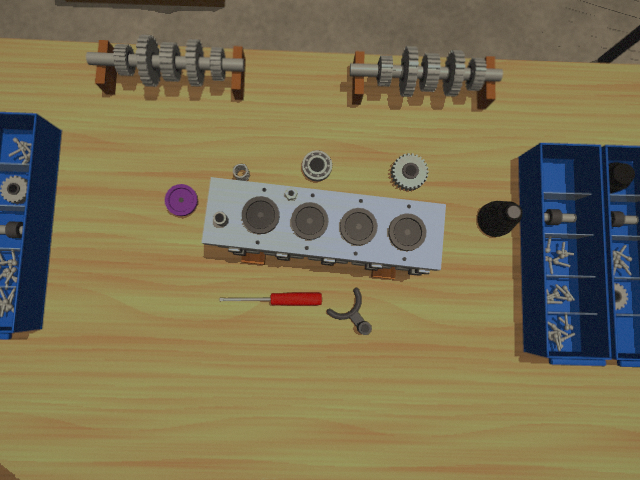

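View pics/side1.png

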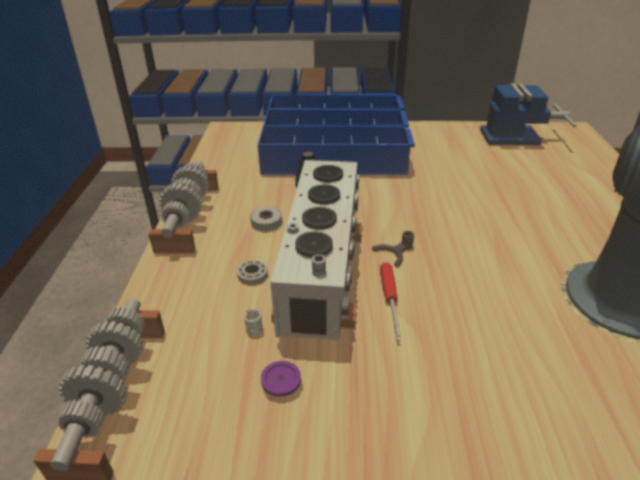

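The top view shows the head with its corners near (211,179), (445,204), (441,269) and (203,243). Covers 1–4 are at about (261,216), (310,221), (358,227) and (407,232). The nut is at (291,194), the socket at (220,219), and the purple decoy is off the head at (181,200). The side view agrees.

```bash
cat > h.py <<'E'
import numpy as np,cv2
from plant import r
from scipy.spatial.transform import Rotation as Ro
def unproj(c,px,z):
    p=cv2.undistortPoints(np.float64(px).reshape(-1,1,2),c["mtx"],np.array(c["dist"],float)).reshape(-1,2)
    d=np.c_[p,np.ones(len(p))]@c["R"]; o=-c["R"].T@c["t"]
    return o+d*((z-o[2])/d[:,2])[:,None]
def proj(c,X):
    return cv2.projectPoints(np.float64(X).reshape(-1,3),cv2.Rodrigues(c["R"])[0],c["t"],c["mtx"],np.array(c["dist"],float))[0].reshape(-1,2)
def toolR():
    q=r.get_state()["orientation"];return Ro.from_quat([q[1],q[2],q[3],q[0]]).as_matrix()
E
python3 - <<'E'
from h import *
c=r.camera("top");g=cv2.cvtColor(c["pixels"],cv2.COLOR_BGR2GRAY)
ctr=[]
for u,v in[(261,216),(310,221),(358,227),(407,232)]:
    m=np.zeros_like(g);cv2.circle(m,(u,v),24,255,-1)
    b=((g<140)&(m>0)).astype(np.uint8)
    k=max(cv2.findContours(b,0,1)[0],key=cv2.contourArea);e=cv2.fitEllipse(cv2.convexHull(k));ctr.append(e[0]);print(e)
X=unproj(c,ctr,153);print(X.round(1))
F=unproj(c,[(211,179),(445,204),(441,269),(203,243)],145);print(F.round(1),F.mean(0))
ys=np.array([111,27,-57,-141.]);d=np.polyfit(ys,X[:,:2],1);print("yaxis",d[0],"origin",d[1])
print(toolR().round(3).tolist())
E
```

```text
((259.8212890625, 215.06385803222656), (38.261844635009766, 39.312259674072266), 61.71715545654297)
((308.8175354003906, 220.91714477539062), (37.743873596191406, 39.0897331237793), 43.54600143432617)
((357.7568054199219, 226.47708129882812), (37.854915618896484, 39.281070709228516), 49.714149475097656)
((406.3506774902344, 231.98126220703125), (37.86534881591797, 39.39238739013672), 74.81195831298828)
[[ 592.5   35.4  153. ]
 [ 585.   -48.   153. ]
 [ 578.1 -131.5  153. ]
 [ 571.2 -214.6  153. ]]
[[ 654.1  122.5  145. ]
 [ 623.5 -283.7  145. ]
 [ 510.3 -276.   145. ]
 [ 542.8  130.   145. ]] [582.68925536 -76.79295903 145.        ]
yaxis [0.08433772 0.99219619] origin [582.95822847 -74.78367449]
[[-0.922, 0.388, -0.001], [0.388, 0.922, -0.001], [0.0, -0.001, -1.0]]
```

Request:
play_rows --pt "-0.5 -0.4 0 0 1" --pt "-1 -0.8 0 0 1" --pt "-1 -0.8 0 0 1" --newtons 10

```text
clock: 0.52
tcp_pos: [314.7, 483.8, 205.0]
orientation: [-0.0, 0.2, 0.98, -0.001]
ft_force: [-0.5, 0.8, 0.3]
opening: 67.8
grip_force: 0.0
```

Request:
play_rows --pt "-0.5 -0.4 0 0 1" --pt "-1 -0.8 0 0 1" --pt "-1 -0.8 0 0 1"

```text
clock: 0.9
tcp_pos: [375.8, 372.1, 205.5]
orientation: [0.0, 0.2, 0.98, 0.0]
ft_force: [-1.0, -0.0, -0.3]
opening: 37.6
grip_force: 0.0
```

Request:
play_rows --pt "-0.5 -0.4 0 0 1" --pt "-1 -0.8 0 0 1" --pt "-1 -0.8 0 0 1"

```text
clock: 1.27
tcp_pos: [436.9, 260.1, 205.6]
orientation: [0.0, 0.2, 0.98, 0.0]
ft_force: [-0.5, 0.3, -0.3]
opening: 7.4
grip_force: 0.0
```

Request:
play_rows --pt "-0.5 -0.4 0 0 1" --pt "-1 -0.8 0 -0.05 1" --pt "-1 -0.8 0 -0.1 1" --pt "-1 -0.8 0 -0.1 1"

```text
clock: 1.78
tcp_pos: [496.7, 150.1, 205.3]
orientation: [-0.0, 0.043, 0.999, 0.0]
ft_force: [-0.4, 0.2, 0.1]
opening: 0.7
grip_force: 0.0
```

Run:
```python
from h import *
s=r.get_state();T=toolR()
print(s["clock"],s["tcp_pos"],s["ft_force"],s["q"].round(2),s["opening"]);print(T.round(3).tolist())
t=np.array([558.6,38.3,s["tcp_pos"][2]]);print("tool delta to probe1",T.T@(t-s["tcp_pos"]))
c=r.camera("wrist");cv2.imwrite("pics/w1.png",c["pixels"])
```

```text
1.775 [496.7372811  150.05543445 205.29454373] [-0.44715232  0.16698328  0.09920129] [ 0.07 -0.06  1.89  0.    1.32 -1.41] 0.70376159050259
[[-0.996, 0.085, -0.001], [0.085, 0.996, 0.001], [0.001, 0.001, -1.0]]
tool delta to probe1 [-7.11820984e+01 -1.06063051e+02 -1.05890414e-01]
```

Request:
play_rows --pt "-0.35 -0.5 0 0 1" --pt "-0.71 -1 0 0 1" --pt "-0.71 -1 0.3 0 1" --pt "-0.71 -1 0.3 0 1"

```text
clock: 2.33
tcp_pos: [557.3, 44.6, 172.9]
orientation: [-0.003, 0.042, 0.999, 0.0]
ft_force: [-0.4, 0.0, 0.5]
opening: 0.6
grip_force: 0.0
```

Run:
```python
from h import *
s=r.get_state();T=toolR()
print(s["clock"],s["tcp_pos"],s["ft_force"])
t=np.array([558.6,38.3,s["tcp_pos"][2]]);print("tool delta to probe1",T.T@(t-s["tcp_pos"]))
c=r.camera("wrist");cv2.imwrite("pics/w2.png",c["pixels"])
print(proj(c,np.r_[[s["tcp_pos"]],[[592.5,35.4,154],[585,-48,154]]]))
```

```text
2.325 [557.26492482  44.63410002 172.93418569] [-0.42753793  0.02299352  0.49702014]
tool delta to probe1 [-1.86791953 -6.19789658 -0.01426261]
[[318.0470016  289.2131275 ]
 [307.79634024 331.33612535]
 [171.91650461 329.7177975 ]]
```

View pics/w2.png

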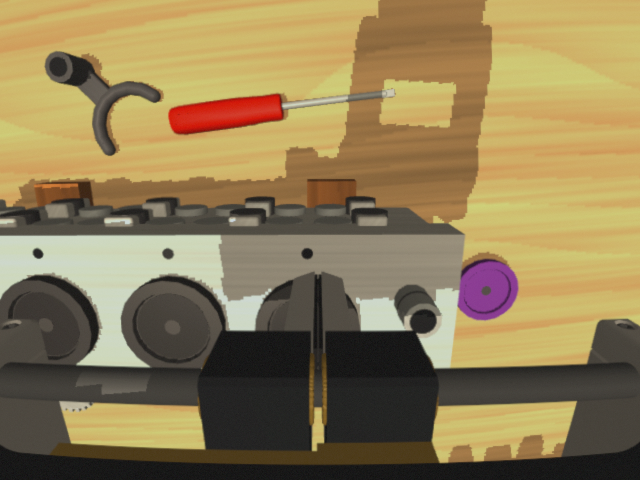

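The wrist view shows the fingertips at (320,275) over the near side of cover 1, cover 2 at (173,327), and the socket clear at (415,310). I'll go down lightly on cover 1's near edge.

Request:
play_rows --pt "-0.02 -0.06 0.15 0 1" --pt "-0.02 -0.06 0.15 0 1" --pt "-0.02 -0.06 0.15 0 1"

```text
clock: 2.75
tcp_pos: [560.6, 37.3, 160.8]
orientation: [0.0, 0.042, 0.999, -0.0]
ft_force: [-0.1, -0.7, -0.2]
opening: 1.0
grip_force: 0.0
```

Request:
play_rows --pt "0 0 0.02 0 1" --pt "0 0 0.02 0 1"

```text
clock: 3.0
tcp_pos: [560.5, 37.1, 158.6]
orientation: [0.0, 0.042, 0.999, 0.0]
ft_force: [-0.9, 0.0, -0.1]
opening: 0.5
grip_force: 0.0
```

Request:
play_rows --pt "0 0 0.02 0 1" --pt "0 0 0.02 0 1"

```text
clock: 3.25
tcp_pos: [560.4, 37.0, 156.3]
orientation: [-0.0, 0.042, 0.999, 0.0]
ft_force: [0.5, -0.1, -0.2]
opening: 0.5
grip_force: 0.0
```

Request:
play_rows --pt "0.02 0 0.01 0 1" --pt "0.02 0 0.01 0 1"

```text
clock: 3.5
tcp_pos: [558.3, 37.2, 155.3]
orientation: [-0.0, 0.042, 0.999, 0.0]
ft_force: [-0.6, -0.6, 1.0]
opening: 0.5
grip_force: 0.1
```

Request:
play_rows --pt "0 0 0.01 0 1" --pt "0 0 0.01 0 1"

```text
clock: 3.75
tcp_pos: [558.6, 37.2, 154.7]
orientation: [0.0, 0.042, 0.999, -0.0]
ft_force: [-1.1, 0.2, 1.5]
opening: 0.5
grip_force: 0.7
```

Request:
play_rows --pt "0 0 0.01 0 1" --pt "0 0 0.01 0 1"

```text
clock: 4.0
tcp_pos: [558.7, 37.1, 154.4]
orientation: [0.0, 0.042, 0.999, -0.0]
ft_force: [-2.9, -0.4, 6.2]
opening: 0.2
grip_force: 2.9
```

Run:
```python
from h import *
F=[]
for n in("wrist","side","top"):
    c=r.camera(n);cv2.imwrite(f"pics/p1_{n}.png",c["pixels"]);F.append(r.get_state()["ft_force"])
print(F)
s=r.get_state();print(s["clock"],s["tcp_pos"])
c=cv2.imread("pics/p1_side.png")[210:290,260:380];a=cv2.imread("pics/side1.png")[210:290,260:380]
cv2.imwrite("pics/cmp1.png",np.vstack([cv2.resize(x,(450,300),interpolation=2) for x in(a,c)]))
```

```text
[array([-3.14143509,  0.30695887,  6.18346727]), array([-2.80872724, -0.96614066,  5.91557238]), array([-3.22658749, -0.24230256,  6.40902187])]
4.15 [558.66548009  37.15503469 154.36737481]
```

Request:
play_rows --pt "0 0 -0.06 0 1" --pt "0 0 -0.15 0 1"

```text
clock: 4.4
tcp_pos: [558.3, 37.2, 168.5]
orientation: [-0.0, 0.042, 0.999, 0.0]
ft_force: [-0.4, -0.2, 0.3]
opening: 0.5
grip_force: 0.0
```

Request:
play_rows --pt "0.07 -0.42 0 0 1" --pt "0 -0.84 0 0 1" --pt "0 -0.84 0 0 1" --pt "0 -0.84 0.13 0 1" --pt "0 -0.84 0.13 0 1"

```text
clock: 5.03
tcp_pos: [551.1, -45.6, 154.6]
orientation: [-0.001, 0.042, 0.999, 0.0]
ft_force: [-0.3, 1.3, -0.4]
opening: 0.5
grip_force: 0.0
```

Request:
play_rows --pt "0 0 0.0 0 1" --pt "0 0 0 0 1"

```text
clock: 5.28
tcp_pos: [551.2, -45.9, 155.2]
orientation: [-0.0, 0.042, 0.999, 0.0]
ft_force: [0.6, 0.5, -0.1]
opening: 0.4
grip_force: 0.0
```

Request:
play_rows --pt "0 0 0.01 0 1" --pt "0 0 0.01 0 1"

```text
clock: 5.52
tcp_pos: [551.4, -46.4, 154.4]
orientation: [-0.0, 0.042, 0.999, 0.0]
ft_force: [0.5, 0.2, 0.2]
opening: 0.6
grip_force: 0.0
```

Request:
play_rows --pt "0 0 0.01 0 1" --pt "0 0 0.01 0 1"

```text
clock: 5.78
tcp_pos: [551.5, -46.5, 154.1]
orientation: [0.0, 0.042, 0.999, 0.0]
ft_force: [-2.3, 0.5, 4.8]
opening: 0.6
grip_force: 2.4
```

View pics/cmp1.png

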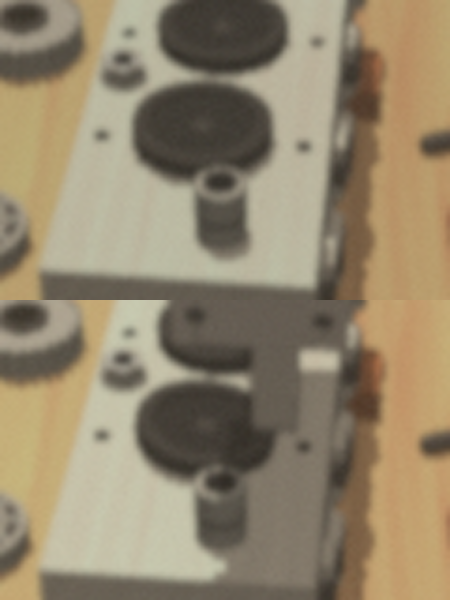

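The lower crop shows cover 1 with its far rim raised and its pressed side down. It also gave light force before the stop, so it looks like the loose one. Cover 2 was solid straight away. I'll check covers 3 and 4 the same way.

Request:
play_rows --pt "0 0 -0.06 0 1" --pt "0 0 -0.15 0 1"

```text
clock: 6.02
tcp_pos: [551.2, -46.5, 168.5]
orientation: [-0.0, 0.042, 0.999, 0.0]
ft_force: [-0.4, 0.0, 0.3]
opening: 0.1
grip_force: 0.0
```

Request:
play_rows --pt "0 -0.42 0 0 1" --pt "0 -0.84 0 0 1" --pt "0 -0.84 0 0 1" --pt "0 -0.84 0.14 0 1" --pt "0 -0.84 0.14 0 1" --pt "0 -0.84 0.14 0 1"

```text
clock: 6.78
tcp_pos: [544.6, -129.4, 154.3]
orientation: [0.0, 0.042, 0.999, -0.0]
ft_force: [1.2, -0.4, 1.9]
opening: 0.3
grip_force: 0.8
```

Request:
play_rows --pt "0 0 0.01 0 1" --pt "0 0 0.01 0 1"

```text
clock: 7.02
tcp_pos: [544.7, -129.5, 154.1]
orientation: [0.0, 0.042, 0.999, 0.0]
ft_force: [-0.2, 0.9, 6.3]
opening: 0.5
grip_force: 2.9
```

Request:
play_rows --pt "0 0 -0.06 0 1" --pt "0 0 -0.15 0 1"

```text
clock: 7.28
tcp_pos: [543.7, -129.6, 167.9]
orientation: [-0.001, 0.042, 0.999, 0.0]
ft_force: [-0.4, -0.9, -0.4]
opening: 0.4
grip_force: 0.0
```

Request:
play_rows --pt "0 -0.42 0 0 1" --pt "0 -0.84 0 0 1" --pt "0 -0.84 0 0 1" --pt "0 -0.84 0.14 0 1" --pt "0 -0.84 0.14 0 1" --pt "0 -0.84 0.14 0 1"

```text
clock: 8.02
tcp_pos: [537.5, -213.2, 154.3]
orientation: [0.0, 0.042, 0.999, -0.0]
ft_force: [1.2, -1.7, 1.9]
opening: 0.6
grip_force: 0.9
```

Request:
play_rows --pt "0 0 0.01 0 1" --pt "0 0 0.01 0 1"

```text
clock: 8.28
tcp_pos: [537.6, -213.2, 154.1]
orientation: [0.0, 0.042, 0.999, 0.0]
ft_force: [1.2, -0.2, 6.0]
opening: 0.5
grip_force: 3.0
```

Request:
play_rows --pt "0 0 -0.06 0 1" --pt "0 0 -0.15 0 1"

```text
clock: 8.52
tcp_pos: [536.6, -213.2, 167.9]
orientation: [-0.001, 0.042, 0.999, 0.001]
ft_force: [1.2, -0.0, -1.2]
opening: 0.4
grip_force: 0.0
```

Request:
play_rows --pt "0 0.5 0 0 1" --pt "0 1 0 0 1"

```text
clock: 8.78
tcp_pos: [545.6, -113.4, 168.7]
orientation: [0.0, 0.043, 0.999, 0.0]
ft_force: [-0.1, -0.1, -0.8]
opening: 0.5
grip_force: 0.0
```

Request:
play_rows --pt "0 0.5 0 0 1" --pt "0 1 0 0 1"

```text
clock: 9.02
tcp_pos: [553.9, -13.0, 168.7]
orientation: [-0.0, 0.042, 0.999, 0.0]
ft_force: [0.4, -0.5, -0.3]
opening: 0.8
grip_force: 0.0
```

Request:
play_rows --pt "-0.03 0.48 0 0 1" --pt "-0.03 0.48 0.1 0 1" --pt "-0.03 0.48 0.1 0 1"

```text
clock: 9.4
tcp_pos: [560.3, 32.7, 157.3]
orientation: [-0.001, 0.042, 0.999, -0.0]
ft_force: [-0.1, 0.2, -0.5]
opening: 0.4
grip_force: 0.0
```

Request:
play_rows --pt "0 0 0.02 0 1" --pt "0 0 0.02 0 1" --pt "0 0 0.02 0 1"

```text
clock: 9.78
tcp_pos: [561.3, 32.2, 156.7]
orientation: [0.0, 0.043, 0.999, -0.0]
ft_force: [-0.2, 0.3, -0.5]
opening: 0.6
grip_force: 0.1
```

Request:
play_rows --pt "0 0 0.01 0 1" --pt "0 0 0.01 0 1"

```text
clock: 10.02
tcp_pos: [561.1, 32.8, 155.4]
orientation: [-0.0, 0.042, 0.999, -0.0]
ft_force: [-0.4, 0.1, 0.6]
opening: 0.4
grip_force: 0.1
```

Request:
play_rows --pt "0 0 0.015 0 1" --pt "0 0 0.015 0 1" --pt "0 0 0.015 0 1"

```text
clock: 10.4
tcp_pos: [561.4, 32.8, 154.4]
orientation: [0.0, 0.042, 0.999, -0.0]
ft_force: [-2.0, -0.8, 4.4]
opening: 0.5
grip_force: 2.2
```

Run:
```python
from h import *
s=r.get_state();print(s["clock"],s["tcp_pos"],toolR().T@(np.array([592.5,35.4,0])-s["tcp_pos"]))
c=r.camera("wrist");p=proj(c,[[592.5,35.4,154],[585,-48,154]]);print(p)
im=c["pixels"];cv2.imwrite("pics/w3.png",im)
cv2.imwrite("pics/w3c.png",cv2.resize(im[190:400,40:460],(800,400),interpolation=2))
```

```text
10.4 [561.36473089  32.83197399 154.42146085] [-30.73647289   5.23533028 154.43395955]
[[327.32739464 339.82208102]
 [178.48949049 338.03474479]]
```

View pics/w3c.png

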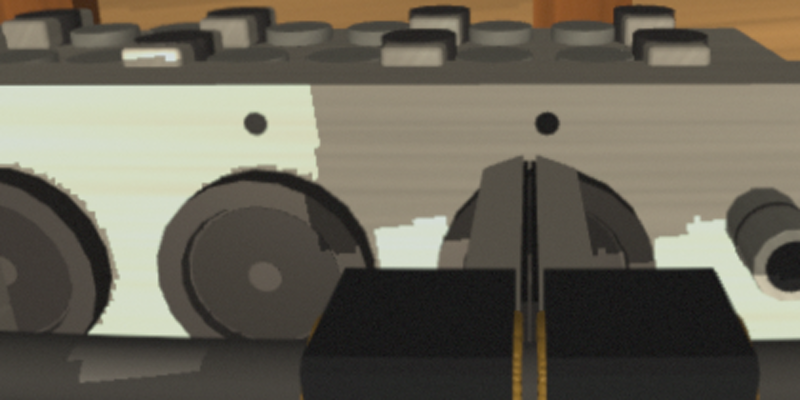

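Cover 1 again gave light contact from 156.7 mm, before the stop at 154.4. I'll press once more further out and measure the rock from the side camera.

Request:
play_rows --pt "0 0 -0.06 0 1" --pt "0.06 0.04 -0.06 0 1" --pt "0.06 0.04 -0.03 0 1" --pt "0.06 0.04 0.005 0 1" --pt "0.06 0.04 0.005 0 1" --pt "0.06 0.04 0.005 0 1"

```text
clock: 11.2
tcp_pos: [555.4, 37.6, 154.2]
orientation: [-0.0, 0.042, 0.999, 0.0]
ft_force: [-3.9, 0.3, 7.2]
opening: 0.6
grip_force: 3.5
```

Run:
```python
from h import *
s=r.get_state();print(s["clock"],s["tcp_pos"],s["ft_force"],s["grip_force"])
c=r.camera("side");cv2.imwrite("pics/s_press.png",c["pixels"])
a=cv2.imread("pics/side1.png",0)
C=np.array([592.5,35.4,154]);hx=np.array([.996,-.085,0]);hy=np.array([.085,.996,0])
P=lambda *k:proj(c,[C+i*hx+j*hy for i,j in k]).astype(np.float32)
pts=P((28,0),(24,12),(24,-12),(0,0),(8,25)); ref=P((45,45),(50,-40))
ref=np.float32(list(ref)+[[293,228],[265,218]])
for f in("p1_side","s_press"):
    b=cv2.imread(f"pics/{f}.png",0)
    q,st,e=cv2.calcOpticalFlowPyrLK(a,b,np.vstack([pts,ref])[:,None],None,winSize=(11,11),maxLevel=1)
    print(f,(q[:,0]-np.vstack([pts,ref])).round(2).tolist())
print("3mm up = px",(proj(c,[C+[0,0,3]])-proj(c,[C])).round(2))
```

```text
11.2 [555.40114247  37.60599866 154.23144569] [-3.88910837  0.30410003  7.24434842] 3.5307191815581973
p1_side [[0.9700000286102295, -0.75], [1.0, -1.350000023841858], [0.949999988079071, -0.7400000095367432], [0.8500000238418579, -0.10999999940395355], [0.6299999952316284, -0.6600000262260437], [-1.1299999952316284, -4.96999979019165], [0.27000001072883606, 0.0], [-0.07000000029802322, 0.05999999865889549], [0.1599999964237213, -0.07000000029802322]]
s_press [[1.0, -0.8299999833106995], [1.0399999618530273, -1.4500000476837158], [0.9599999785423279, -0.7400000095367432], [0.8500000238418579, -0.12999999523162842], [0.75, -0.7599999904632568], [134.9600067138672, 39.90999984741211], [0.25, 0.019999999552965164], [-0.07999999821186066, 0.07999999821186066], [0.17000000178813934, -0.09000000357627869]]
3mm up = px [[-0.03 -1.43]]
```

Confirmed: cover 1's far rim rises about 1 px (2 mm) while its centre stays put. Next I'll lift and press it in the middle.

Request:
play_rows --pt "0 0 -0.08 0 1" --pt "-0.2 0.01 -0.1 0 1" --pt "-0.37 0.01 -0.1 0 1" --pt "-0.37 0.01 -0.04 0 1" --pt "-0.37 0.01 0 0 1"

```text
clock: 11.88
tcp_pos: [592.2, 35.3, 153.4]
orientation: [-0.0, 0.042, 0.999, -0.0]
ft_force: [-2.8, -0.9, 12.4]
opening: 0.2
grip_force: 6.2
```

Request:
play_rows --pt "0 0 0.01 0 1" --pt "0 0 0.015 0 1" --pt "0 0 0.02 0 1"

```text
clock: 12.25
tcp_pos: [592.4, 35.3, 153.4]
orientation: [0.0, 0.042, 0.999, -0.0]
ft_force: [-3.4, 0.4, 11.8]
opening: 0.6
grip_force: 5.8
```

Request:
play_rows --pt "0 0 0.015 0 1" --pt "0 0 0.03 0 1" --pt "0 0 0.03 0 1"

```text
clock: 12.62
tcp_pos: [592.3, 35.3, 151.2]
orientation: [0.0, 0.042, 0.999, -0.0]
ft_force: [-6.6, 0.4, 12.9]
opening: 0.2
grip_force: 6.9
```

Slipped down. A little more to seat it firmly, then clear.

Request:
play_rows --pt "0 0 0.02 0 1" --pt "0 0 0.02 0 1" --pt "0 0 0.02 0 1"

```text
clock: 13.0
tcp_pos: [592.4, 35.3, 151.1]
orientation: [0.0, 0.042, 0.999, -0.0]
ft_force: [-11.8, 0.4, 22.5]
opening: 0.5
grip_force: 11.4
```

Request:
play_rows --pt "0 0 -0.1 0 1" --pt "0 0 -0.5 0 1" --pt "0 0 -1 0 1"

```text
clock: 13.38
tcp_pos: [590.8, 35.5, 245.6]
orientation: [-0.002, 0.042, 0.999, 0.0]
ft_force: [0.2, -0.3, -0.1]
opening: 0.3
grip_force: 0.0
```

Request:
play_rows --pt "0.5 0 0 0 1" --pt "1 0 0 0 1" --pt "1 0 0 0 1"

```text
clock: 13.75
tcp_pos: [489.7, 44.4, 245.2]
orientation: [-0.001, 0.042, 0.999, 0.0]
ft_force: [0.8, -0.5, -0.0]
opening: 0.3
grip_force: 0.0
```

Run:
```python
from h import *
c=r.camera("side");b=c["pixels"];cv2.imwrite("pics/end.png",b);g=cv2.cvtColor(b,6)
a=cv2.imread("pics/side1.png",0);s=r.get_state();print(s["clock"],s["tcp_pos"],s["ft_force"])
for x,y in[(592.5,35.4),(585,-48),(578,-131.5)]:
    p=proj(c,[[x+dx,y+dy,154] for dx,dy in((28,0),(-28,0),(0,28),(0,-28),(0,0))]).astype(np.float32)
    q,_,_=cv2.calcOpticalFlowPyrLK(a,g,p[:,None],None,winSize=(11,11),maxLevel=1);print((q[:,0]-p).round(2).tolist())
cv2.imwrite("pics/endc.png",cv2.resize(b[150:290,250:390],(600,600),interpolation=2))
```

```text
13.8 [491.57991892  44.02860323 245.9527547 ] [ 0.57844692 -0.36420425  0.33775472]
[[0.11999999731779099, 1.1299999952316284], [-0.3400000035762787, 1.2599999904632568], [-0.09000000357627869, 0.23000000417232513], [40.279998779296875, 13.729999542236328], [-0.25999999046325684, 1.159999966621399]]
[[0.23000000417232513, 0.019999999552965164], [-0.15000000596046448, 0.07000000029802322], [0.5199999809265137, -0.25], [0.44999998807907104, 0.03999999910593033], [0.10000000149011612, -0.25999999046325684]]
[[0.27000001072883606, 0.03999999910593033], [0.03999999910593033, 0.1599999964237213], [0.019999999552965164, -0.10000000149011612], [0.27000001072883606, 0.029999999329447746], [0.14000000059604645, -0.05999999865889549]]
```

View pics/endc.png

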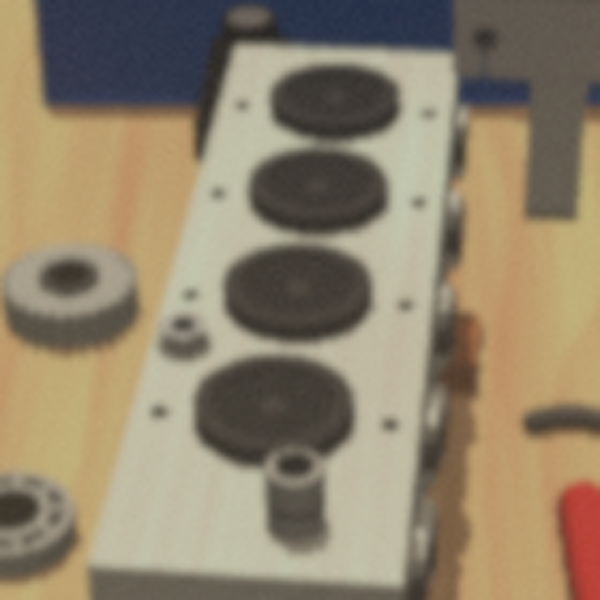

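All four covers lie flat. Cover 1 (crop 275,405) has sunk about 1.2 px (2.5 mm) evenly, the nut and socket are in place, and the hand is clear.

```bash
python3 -c "
from plant import r
print(r.finish_job())"
```

```text
the job is handed in; nothing more can be done
None
```

Cover 1 was the loose one: it rocked when pressed at its edge, and I pressed it home in the middle. All four covers looked flat in the last picture, with the nut and socket in place and the hand clear. The job is handed in, but no verdict was returned.

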